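# Clamp a thin-walled sleeve in a rack-fed measuring fixture

### The job

Take the plain hollow sleeve out of the parts tray and stand it upright on the bed of the measuring fixture, between the V-jaw and the moving jaw. Then feed the moving jaw up with the fluted knob on its carriage until the sleeve is seated in the V and held snugly between the jaws with about 10 N: it is thin-walled and must not be squeezed harder than 20 N. Do not shove the carriage along by hand, and leave the other things on the bench where they are.

Things in the scene. Friction and masses are not known exactly. Their poses are not given: they have to be found in the camera images.
- sleeve_mid (a point): The sleeve: a plain thin-walled aluminium tube without flange, outside diameter 44 mm, bore 34 mm, 30 mm tall, about 50 g, standing upright in the tray. This point is on its axis half-way up, 15 mm above its underside; z is its axis.
- tray: Shallow grey plastic parts tray, fixed, 136 mm along its x by 216 mm along its y, walls 16 mm high. Origin under its centre, its inner floor 4 mm above that. Three turned parts stand in it upright in a row along its y, 68 mm apart, in any order: the sleeve, the bush and the pin.
- bush: Bystander in the tray: steel bush, flange diameter 52 mm and 6 mm thick at the foot, 30 mm diameter above, 20 mm tall. Origin at the centre of its underside.
- pin: Bystander in the tray: solid stepped steel pin, 34 mm diameter at the foot, 20 mm above, 48 mm tall. Origin at the centre of its underside.
- fixture: The measuring fixture, fixed: grey base 290 mm long (its y) by 136 mm, on it a flat steel bed 72 mm wide, 270 mm long, its top 32 mm above the bench. Origin on the bench under the bed's middle. Near the +y end a V-jaw (upright V of 90 degrees opening to -y, 24 mm high, block behind it 26 mm); from -y comes the moving jaw on its carriage. Rack along the bed's -x side. Jaw faces are slippery.
- v_seat (a point): Nominal point on the bed's top where the sleeve's axis stands when seated in the V-jaw, touching both its faces (vjaw_c0, vjaw_c1). The V-jaw was clamped down by hand, true across the bed but up to 6 mm off along the fixture's y, either way, and does not move. Axes as the fixture's; the moving jaw comes from -y.
- jaw_face (a point): On the carriage: middle of the foot of the moving jaw's flat face, at bed level, jaw at rest. The face looks to the fixture's +y, is 46 mm wide, 24 mm high; the carriage lies behind it, to -y. Both jaws touch the seated sleeve when this point is 22 mm to -y of v_seat, give or take the V-jaw's 6 mm; at the start it is 20 to 42 mm farther back. Rules: jaw_c0 jaw plate, carriage_c0, _c1 saddle.
- carriage (a joint): Position of the carriage along the fixture's +y, in m: 0 fully back, grows as the moving jaw closes, at most 0.064; both jaws touch the seated sleeve somewhere from 0.044 to 0.056. Drag of slide and pinion together is about 24 N at the carriage, so it stays where it is left and keeps its squeeze when the knob is let go.
- knob_grip (a point): The feed knob: round ivory fluted knob, upright axis, on the carriage's -x side, 40 mm diameter, 26 mm tall, to be gripped from above at any angle. Point on its axis, 10 mm below its top, 88 mm above the bench, 36 mm above the carriage's top. Turning clockwise seen from above rolls its pinion on the rack: each rad carries carriage and knob 14 mm to the fixture's +y. No end stops.
- jaw_top (a point): Middle of the top edge of the moving jaw, 24 mm above the bed. The jaw plate is backed by a stiff spring, 15 N per mm, so 0.05 rad of knob past touching gives some 10 N. By feel: with the hand paused between small steps the knob resists with about 0.05 N m (more while it moves); once the sleeve is caught, each 10 N of squeeze adds 0.12 to 0.14 N m. Pushing the loose sleeve takes under 1 N.
- caliper: Bystander: digital caliper lying on the bench.
- blower: Bystander: rubber dust blower standing upright.
- driver: Bystander: screwdriver lying on the bench.
- vblock: Bystander: small steel V-block standing on the bench.
Things that resemble listed ones, but are neither listed nor needed, are in the scene too. Leave any orange or turquoise look-alike of the part that bears sleeve_mid alone.

How it is judged (in metres and radians):
On the way:
1. the sleeve stands upright on the bed between the jaws and has been let go (z of sleeve_mid in the frame of fixture between 0.0445 and 0.0495 m and angle between sleeve_mid's own z axis and vertical below 0.06 rad and x of sleeve_mid in the frame of fixture between -0.015 and 0.015 m and y of sleeve_mid in the frame of jaw_face above 0.02 m and y of sleeve_mid in the frame of v_seat below 0.008 m and contact force between the fingers and sleeve below 0.3 N), for 0.1 s.
At the end, for the whole second after the job is handed in: The sleeve stands upright on the bed (within 0.06 rad and 2.5 mm), within 3 mm of the V-jaw's centre line, touching both faces of the V, at rest, the moving jaw pressing on it with 6 to 16 N, and the robot has let go of everything (z of sleeve_mid in the frame of fixture between 0.0445 and 0.0495 m and angle between sleeve_mid's own z axis and vertical below 0.06 rad and x of sleeve_mid in the frame of v_seat between -0.003 and 0.003 m and contact force between sleeve and vjaw_c0 above 1 N and contact force between sleeve and vjaw_c1 above 1 N and contact force between sleeve and carriage between 6 and 16 N and linear speed of sleeve below 0.01 m/s and contact force between each of the fingers, the arm and anything else below 0.3 N).
It fails at once if the jaws squeeze the sleeve with more than 20 N (contact force between sleeve and carriage above 20 N).
It fails at once if the carriage is shoved by hand on its body or jaw, with more than 8 N, in place of being fed by its knob (contact force between the fingers and carriage_c0 above 8 N or contact force between the fingers and carriage_c1 above 8 N or contact force between the fingers and jaw_c0 above 8 N).
It fails at once if another thing on the bench or in the tray is shifted more than 25 mm (distance of any of bush, pin, caliper, blower, driver, vblock from where it was at the start of the episode above 0.025 m).
It also fails if it takes over 69 s, if anything falls off the work surface, if the arm or the gripper's body presses on something with over 40 N, if the wrist force passes 120 N, or if a joint passes its speed limit or range.

### The arm

A 6-joint arm with a two-finger parallel gripper is mounted at the origin on the work surface. World frame = base frame: x ahead of the robot, y to its left, z up, the work surface at z = 0. Lengths are in mm, angles in rad, forces in N, time in s.
With the tool pointing down it reaches from about 350 to 775 mm from the base axis. Payload 7.3 kg.
Tool frame: the origin (TCP) lies at the very end of the fingers, on their centre line; the grasp point (between the pads) lies 19 mm behind it; x points along the fingers, z is the direction in which the jaws open and shut, and the axes are right-handed (so a half turn about x gives the same grasp; the last joint's range is limited). The gripper opens to 92 mm and grips with 3 to 60 N. Pads are 19 mm wide; open, the fingers measure 130 mm over their backs; the gripper's body (75 mm by 190 mm) begins 47 mm behind the grasp point.
Start: joints at [1.19, 0.342, 1.524, -0, 1.275, -0.146], TCP at [122.124, 510.618, 226.741] pointing down, gripper open.
Joint ranges: [-2.53, 2.53], [-0.77, 2.02], [0.04, 2.7], [-1, 4.14], [0.28, 2.66], [-3.11, 3.11]. Speed limits (rad/s): [2.57, 2.57, 3.14, 3.14, 3.14, 3.14].

### API

Orientations are given as [roll, pitch, yaw] about the fixed x, y, z axes, in that order (R = Rz(yaw) Ry(pitch) Rx(roll)).
In Python, from plant import * gives the robot as it stands.
- The arm moves only by the tool carry_out, never from a script. Its argument "rows" is a list of rows, each a list of 4 numbers: the shift along the world's x, y, z in mm, then the turn about the world's z in degrees. In form: [[x, y, z, twist], ...]. A call has 1 to 20 rows; each row is the pose to reach, as a shift and turn from the pose measured when the call began; what a row does not reach only later rows make up. A row lasts 1/12 s, in which the tool goes at most 41.7 mm and 7.16 degrees, less where a joint would pass 70% of its speed; a pose out of reach is approached as far as the arm can. A call with a gripper value outside its range is refused whole. "hand" is the finger opening in mm, from 0 to 91.8, set as the call begins (left out, the last holds). The fingers move at their own pace and stop on an object; the grip force is fixed at half the most. Time passes only in rows, so rows that repeat a pose let the fingers close. It gives the time, the measured TCP pose, the force and the opening at its end, in the units of the state.
- get_obs(): the state, without advancing time (a new reading comes with each control period).
- capture(name): name is "scene" or "top" or "wrist"; returns the picture (400x640x3 uint8, red, green, blue); there is no depth.
- camera_info(name): a dict with "camera_matrix" (3x3 intrinsics, pixels), "pose" (4x4, takes a point from camera to world coordinates); the wrist camera has in their place "mount" (4x4, takes a point from camera to tool coordinates, whose origin is the TCP and whose axes are the tool frame's). Camera axes: x right, y down, z forward; pixel columns grow to the right and rows downward; lengths in mm; the calibration is good to about 2 mm. A picture is of the moment at which its call begins: read the wrist's pose just before it. camera_info takes no time and is no camera call.
- close_job(): hands the job in, once; it reports no verdict.
The state is a dict: "time": time; "joint_positions": joint angles; "dq": joint speeds; "tau": joint torques, N m; "tool_pos": TCP position; "tcp_rot": TCP orientation; "contact_force": force on the tool from outside, world axes, zero at the start; "moment": the same for the moment, N m; "grip_width": finger opening in mm.
Only numpy, scipy, OpenCV 4.12 (cv2) and the standard library are available. Lean on these libraries where they do the work, as an engineer would, in place of code of your own. Each camera call takes 0.05 s, during which the arm holds its last target. There are 200 camera calls.

## Working session

There is one attempt and no reset: what is moved stays moved. The work goes in short steps, Python scripts to look and compute and a tool call to move; the robot and the scene stay as the last step left them, time stands still between calls to the robot, and variables do not carry over. Pictures are saved under pics/ and viewed, about 8 in all and at most 12, crops included, and the job is handed in when it is done.

Besides the shell and the picture viewer there is one more tool, called after ">>>" as a command line: name --pt "numbers of a row" for each row, then --argument value for the rest. carry_out: Moves the arm, as the interface text tells. Its arguments: {"type":"object","properties":{"rows":{"type":"array"},"hand":{"type":"number"}},"required":["rows"]}

```bash
mkdir -p pics; python3 - <<'E'
from plant import *
import cv2,numpy as np
o=get_obs();print(o)
for n in("scene","top"):
    im=capture(n);cv2.imwrite(f"pics/{n}0.png",im[:,:,::-1]);c=camera_info(n);print(n,np.round(c["camera_matrix"],1).tolist(),np.round(c["pose"],3).tolist())
print(np.round(camera_info("wrist")["mount"],3).tolist(),np.round(camera_info("wrist")["camera_matrix"],1).tolist())
E
```

```text
{'time': 0.0, 'joint_positions': array([ 1.18998887e+00,  3.42732337e-01,  1.52503270e+00,  1.26002672e-06,
        1.27539983e+00, -1.45999756e-01]), 'dq': array([ 1.12805996e-04,  1.44909618e-03,  5.68016324e-05, -7.97739768e-04,
       -1.56303105e-04, -5.98296150e-04]), 'tau': array([ 1.42017914e-03, -4.31245959e+01, -2.44210839e+01,  7.17996550e-02,
        5.60716668e-02, -1.13749738e-04]), 'tool_pos': array([121.96625481, 510.20922168, 226.03450498]), 'tcp_rot': array([ 2.99482654,  1.56922411, -1.9523705 ]), 'contact_force': array([ 0.16388333, -0.31730682,  0.68664551]), 'moment': array([-0.00317028, -0.03658778, -0.01887347]), 'grip_width': 91.85050810893554}
scene [[392.7, 0.0, 315.2], [0.0, 392.7, 200.0], [0.0, 0.0, 1.0]] [[-0.731, 0.538, -0.42, 945.102], [0.682, 0.578, -0.447, 484.447], [0.002, -0.614, -0.79, 926.682], [0.0, 0.0, 0.0, 1.0]]
top [[397.7, 0.0, 323.3], [0.0, 397.7, 204.0], [0.0, 0.0, 1.0]] [[0.029, -0.997, 0.078, 428.246], [-0.999, -0.03, -0.018, 22.994], [0.02, -0.077, -0.997, 1102.339], [0.0, 0.0, 0.0, 1.0]]
[[0.001, -0.29, 0.957, -157.637], [-0.0, -0.957, -0.29, 78.96], [1.0, 0.0, -0.001, 0.039], [0.0, 0.0, 0.0, 1.0]] [[356.9, 0.0, 322.7], [0.0, 356.9, 203.1], [0.0, 0.0, 1.0]]
```

View pics/top0.png

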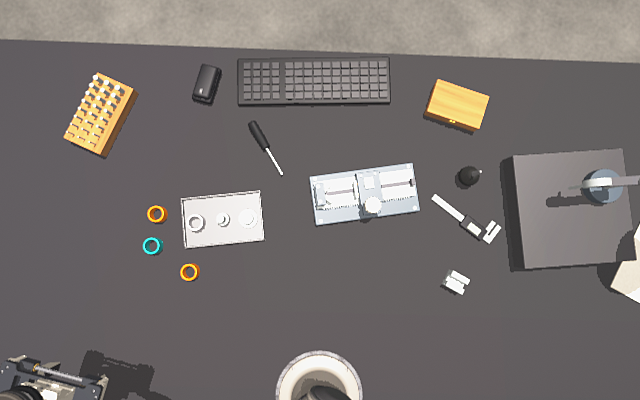

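View pics/scene0.png

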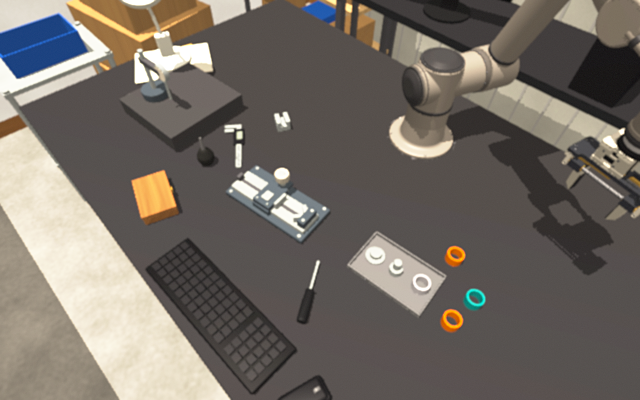

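Candidates for the sleeve in the top view are the plain grey ring in the tray (196,223), orange rings (156,214) and (190,271), and a turquoise ring (151,246). In the tray the bush is at (248,217) and the pin at (222,219). I choose the grey ring at (196,223). The V-jaw is at (320,192) and the knob at (373,205). I'll check this in one close crop.

```bash
cat > h.py <<'E'
import numpy as np,cv2
from plant import *
from scipy.spatial.transform import Rotation as R
def cam(n,o=None):
    c=camera_info(n);K=np.array(c["camera_matrix"])
    if n=="wrist":
        T=np.eye(4);T[:3,:3]=R.from_euler("xyz",o["tcp_rot"]).as_matrix();T[:3,3]=o["tool_pos"];return K,T@np.array(c["mount"])
    return K,np.array(c["pose"])
def ray(KT,p,z):
    K,T=KT;d=T[:3,:3]@np.linalg.solve(K,[p[0],p[1],1]);return T[:3,3]+d*(z-T[2,3])/d[2]
def proj(KT,P):
    K,T=KT;q=K@(T[:3,:3].T@(np.array(P)-T[:3,3]));return q[:2]/q[2]
E
python3 - <<'E'
from h import *
im=cv2.imread("pics/top0.png")
cv2.imwrite("pics/crop0.png",cv2.resize(im[150:260,170:430],None,fx=3,fy=3,interpolation=cv2.INTER_CUBIC))
k=cam("top")
for n,p,z in[("sleeve",(196,223),34),("bush",(248,217),24),("pin",(222,219),52),("knob",(373,205),98)]:print(n,ray(k,p,z).round(1))
E
```

```text
sleeve [450.1 341.8  34. ]
bush [470.6 206.   24. ]
pin [462.2 269.1  52. ]
knob [ 507.5 -121.3   98. ]
```

View pics/crop0.png

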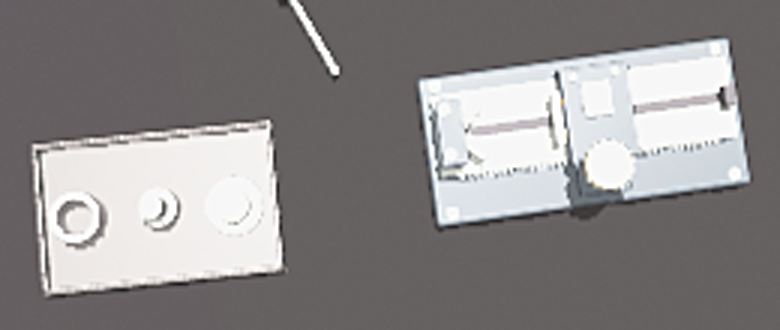

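The crop confirms it: the thin hollow ring is at crop (78,217), the pin at (158,210) and the flanged bush at (235,205). The fixture has its V-jaw at crop (450,135) and knob at (610,163).

```bash
python3 - <<'E'
from h import *
k=cam("top")
C=np.array([(420,80),(727,40),(748,183),(438,228)])/3+[170,150]
for z in(0,10,20):
    P=np.array([ray(k,c,z) for c in C])
    print(z,P.round(0)[:,:2].tolist(),P.mean(0).round(1),[round(float(np.linalg.norm(P[i]-P[i-1]))) for i in range(4)],np.degrees(np.arctan2(-(P[0]-P[1])[0],(P[0]-P[1])[1])),np.degrees(np.arctan2(-(P[3]-P[2])[0],(P[3]-P[2])[1])))
o=get_obs();M=R.from_euler("xyz",o["tcp_rot"]).as_matrix();print(M.round(2),"jaw ang",np.degrees(np.arctan2(M[1,2],M[0,2])))
E
```

```text
0 [[589.0, 42.0], [636.0, -244.0], [502.0, -265.0], [452.0, 22.0]] [ 545.  -111.4    0. ] [139, 290, 136, 291] 9.309884705783071 9.928767373546371
10 [[588.0, 42.0], [634.0, -242.0], [502.0, -263.0], [452.0, 22.0]] [ 544.  -110.1   10. ] [137, 288, 134, 289] 9.309884705783055 9.928767373546384
20 [[586.0, 42.0], [632.0, -239.0], [501.0, -260.0], [452.0, 22.0]] [ 542.9 -108.9   20. ] [136, 285, 133, 286] 9.30988470578306 9.928767373546371
[[-0.   -0.97  0.23]
 [-0.    0.23  0.97]
 [-1.    0.   -0.  ]] jaw ang 76.5442875314148
```

>>> carry_out --pt "33 -17 0 -6.7" --pt "66 -34 0 -13.5" --pt "98 -50 0 -20" --pt "131 -67 0 -27" --pt "164 -84 0 -34" --pt "197 -101 0 -40" --pt "230 -118 0 -47" --pt "262 -134 0 -54" --pt "295 -151 0 -61" --pt "328 -168 0 -67.5" --pt "328 -168 -40 -67.5" --pt "328 -168 -70 -67.5" --pt "328 -168 -70 -67.5" --pt "328 -168 -70 -67.5" --hand 70

```text
time: 1.27
tool_pos: [449.1, 341.7, 155.0]
tcp_rot: [-2.921, 1.565, -2.763]
contact_force: [-0.4, 0.5, 0.1]
grip_width: 70.2
```

```bash
cat >> h.py <<'E'
def jaw(o):
    M=R.from_euler("xyz",o["tcp_rot"]).as_matrix();return np.degrees(np.arctan2(M[1,2],M[0,2]))
E
python3 - <<'E'
from h import *
o=get_obs();im=capture("wrist");cv2.imwrite("pics/w1.png",im[:,:,::-1]);k=cam("wrist",o)
print(o["time"],o["tool_pos"],jaw(o),o["joint_positions"].round(2),o["grip_width"])
print(proj(k,[450,342,34]))
g=cv2.cvtColor(im,cv2.COLOR_RGB2GRAY)
for c in cv2.findContours(cv2.Canny(g,40,120),cv2.RETR_LIST,cv2.CHAIN_APPROX_NONE)[0]:
    if len(c)>60:
        e=cv2.fitEllipse(c)
        if .8<e[1][0]/max(e[1][1],1)<=1 and e[1][1]<200:print(len(c),np.round(e[0],1),np.round(e[1],1),ray(k,e[0],34).round(1))
E
```

```text
1.2667 [449.1231252  341.72799216 154.99947419] 9.039467955419786 [0.51 0.48 1.51 0.   1.15 0.36] 70.21898976722797
[325.05544522 195.7363869 ]
114 [327.9 190.8] [39.5 41.7] [451.6 346.4  34. ]
253 [328.1 194.3] [45.5 47.2] [452.3 343.6  34. ]
2103 [345.3 229.3] [167.2 198.5] [471.4 315.9  34. ]
199 [166.4 152.2] [38.6 42.5] [321.5 357.3  34. ]
122 [165.8 152.3] [39.9 45.4] [321.  357.1  34. ]
152 [165.9 152.1] [50.3 57.5] [321.1 357.3  34. ]
156 [165.8 152.1] [50.9 57.8] [321.1 357.3  34. ]
142 [178.9 147.4] [48.5 54.1] [331.  362.6  34. ]
73 [376.9  58. ] [32.3 39.7] [470.6 450.5  34. ]
131 [377.7  56.1] [44.9 48.7] [470.9 451.8  34. ]
135 [377.7  56.1] [45.4 49.3] [470.9 451.8  34. ]
137 [365.   55.2] [53.5 58.3] [461.8 451.   34. ]
171 [377.6  56. ] [58.6 63.7] [470.9 451.9  34. ]
175 [377.6  56. ] [59.  64.3] [470.9 451.9  34. ]
69 [300.6  37.8] [39.2 40.5] [414.1 455.1  34. ]
136 [263.4  26.4] [45.9 51.3] [386.9 458.3  34. ]
140 [263.4  26.4] [46.4 51.8] [386.9 458.3  34. ]
289 [263.4  26.2] [59.7 66.4] [387.  458.5  34. ]
```

View pics/w1.png

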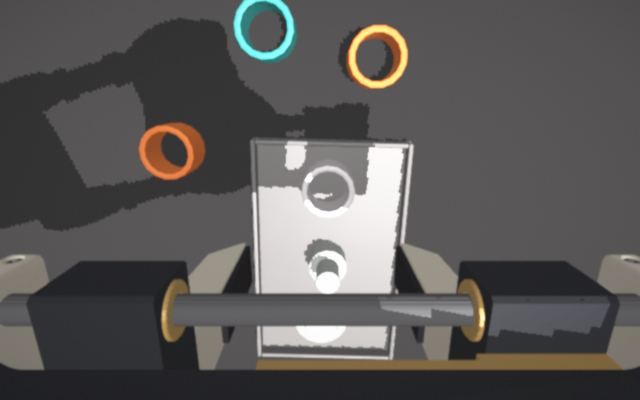

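The close view shows the plain grey sleeve in the tray at (328,194), with only coloured look-alikes outside the tray. The bore centre works out at (452,343.5), which agrees with the top view to within 2 mm.

>>> carry_out --pt "3 2 -35 0" --pt "3 2 -70 0" --pt "3 2 -105 0" --pt "3 2 -130 0" --pt "3 2 -147 0" --pt "3 2 -147 0" --pt "3 2 -147 0"

```text
time: 1.9
tool_pos: [453.8, 345.6, 11.4]
tcp_rot: [1.148, 1.57, 1.308]
contact_force: [0.1, -0.5, -0.1]
grip_width: 70.0
```

>>> carry_out --pt "0 0 0 0" --pt "0 0 0 0" --pt "0 0 0 0" --pt "0 0 0 0" --pt "0 0 0 0" --pt "0 0 0 0" --pt "0 0 10 0" --pt "0 0 40 0" --pt "0 0 80 0" --pt "0 0 120 0" --pt "0 0 150 0" --pt "0 0 150 0" --hand 36

```text
time: 2.9
tool_pos: [456.8, 347.3, 169.0]
tcp_rot: [0.414, 1.557, 0.573]
contact_force: [1.5, 0.7, -0.4]
grip_width: 43.2
```

>>> carry_out --pt "6 -36 8 0" --pt "13 -71 16 0" --pt "20 -107 24 0" --pt "26 -142 31 0" --pt "33 -178 31 0" --pt "39 -213 31 0" --pt "46 -249 31 0" --pt "52 -285 31 0" --pt "59 -320 31 0" --pt "65 -356 31 0" --pt "72 -391 31 0" --pt "78 -427 31 0" --pt "78 -427 31 0" --pt "78 -427 31 0" --pt "78 -427 31 0"

```text
time: 4.15
tool_pos: [534.3, -79.3, 199.8]
tcp_rot: [0.503, 1.558, 0.661]
contact_force: [1.1, 0.7, -1.3]
grip_width: 42.9
```

```bash
python3 - <<'E'
from h import *
o=get_obs();im=capture("wrist");cv2.imwrite("pics/w2.png",im[:,:,::-1]);k=cam("wrist",o);np.savez("w2",K=k[0],T=k[1])
print(o["time"],o["tool_pos"],jaw(o),o["joint_positions"].round(2),o["grip_width"])
E
```

```text
4.15 [534.29762479 -79.27987356 199.78309697] 9.080470519881997 [-0.3   0.39  1.53  0.01  1.21 -0.46] 42.94680325134679
```

View pics/w2.png

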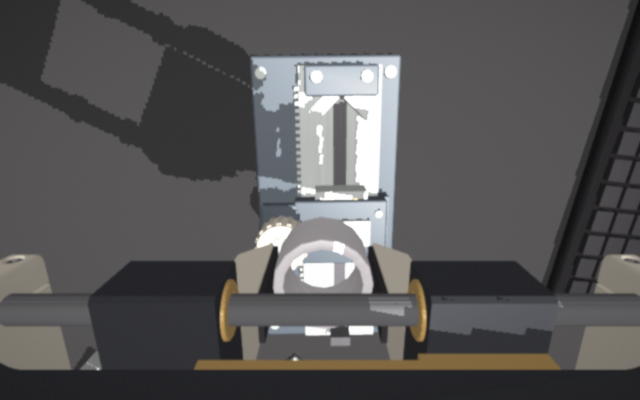

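The fixture is seen from above: V-jaw around (341,97), moving-jaw plate around (341,190) and knob around (280,237). The sleeve is held. I'll enlarge the jaw region.

```bash
python3 - <<'E'
import cv2
im=cv2.imread("pics/w2.png")
cv2.imwrite("pics/w2c.png",cv2.resize(im[45:260,240:410],None,fx=3.5,fy=2.79,interpolation=cv2.INTER_CUBIC))
E
```

```text
(no output)
```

View pics/w2c.png

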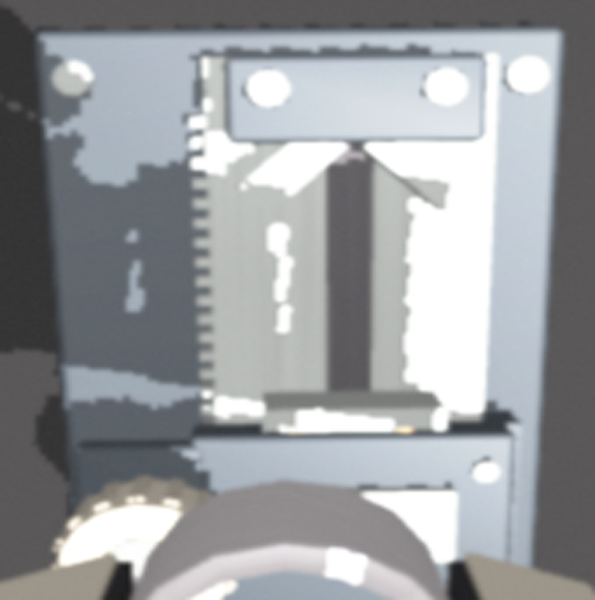

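```bash
python3 - <<'E'
from h import *
d=np.load("w2.npz");k=(d["K"],d["T"])
f=lambda x,y,z:ray(k,(240+x/3.5,45+y/2.79),z)
a=np.radians(9.6);ex=np.array([np.cos(a),np.sin(a)]);ey=np.array([-ex[1],ex[0]])
for n,x,y,z in[("blockfront",355,140,58),("apex",355,145,56),("jawtop L",267,408,56),("jawtop R",436,406,56),("jawbot L",265,393,32),("jawbot R",440,392,32),("baseTL",38,32,18),("baseTR",562,32,18),("slot",350,380,32),("slot2",352,200,32),("VtipR",447,190,56),("VtipL",245,188,56),("blkL",230,140,58),("blkR",483,138,58)]:
    P=f(x,y,z);q=P[:2]-[545,-111];print(n,P.round(1),"fix",(q@ex).round(1),(q@ey).round(1))
E
```

```text
blockfront [537.9   1.5  58. ] fix 11.8 112.1
apex [5.383e+02 2.000e-01 5.600e+01] fix 11.9 110.7
jawtop L [530.2 -81.1  56. ] fix -9.6 31.9
jawtop R [571.8 -73.9  56. ] fix 32.6 32.1
jawbot L [529.7 -82.3  32. ] fix -10.3 30.9
jawbot R [576.1 -74.6  32. ] fix 36.7 30.7
baseTL [455.6  21.7  18. ] fix -66.1 145.7
baseTR [586.5  42.7  18. ] fix 66.5 144.6
slot [551.4 -74.3  32. ] fix 12.5 35.1
slot2 [541.9 -16.3  32. ] fix 12.7 93.9
VtipR [561.8  -9.   56. ] fix 33.6 97.8
VtipL [514.9 -15.8  56. ] fix -13.8 98.8
blkL [509.6  -3.   58. ] fix -16.9 112.4
blkR [566.9   6.7  58. ] fix 41.2 112.4
```

Measured on the fixture axis: moving-jaw face at y≈31 and V apex at y≈111, so the seat is at y≈80. The bed centre line is at x≈+12, and the jaw width comes out at 46–47 mm as it should. I'll place the sleeve at about (546.5,-46).

>>> carry_out --pt "6 16 -25 0.5" --pt "12 33 -60 0.5" --pt "12 33 -95 0.5" --pt "12 33 -125 0.5" --pt "12 33 -145 0.5" --pt "12 33 -153 0.5" --pt "12 33 -153 0.5" --pt "12 33 -153 0.5"

```text
time: 4.87
tool_pos: [546.8, -45.0, 47.7]
tcp_rot: [0.443, 1.557, 0.613]
contact_force: [-0.2, 0.0, 0.0]
grip_width: 43.1
```

>>> carry_out --pt "0 0 -2 0" --pt "0 0 -4 0" --pt "0 0 -4 0" --pt "0 0 -4 0"

```text
time: 5.2
tool_pos: [547.2, -45.1, 44.4]
tcp_rot: [0.378, 1.556, 0.547]
contact_force: [-0.7, -0.8, -1.1]
grip_width: 42.8
```

>>> carry_out --pt "0 0 -1 0" --pt "0 0 -2 0" --pt "0 0 -3 0" --pt "0 0 -3 0" --pt "0 0 -3 0"

```text
time: 5.62
tool_pos: [547.1, -45.1, 41.3]
tcp_rot: [0.391, 1.556, 0.56]
contact_force: [0.8, 0.0, -0.3]
grip_width: 43.1
```

>>> carry_out --pt "0 0 -1 0" --pt "0 0 -2 0" --pt "0 0 -2 0"

```text
time: 5.87
tool_pos: [547.6, -45.3, 40.2]
tcp_rot: [0.323, 1.555, 0.493]
contact_force: [-1.1, -0.4, 6.5]
grip_width: 42.9
```

Touchdown is felt (6.5 N), so I'll release and rise.

>>> carry_out --pt "0 0 0 0" --pt "0 0 0 0" --pt "0 0 0 0" --pt "0 0 0 0" --pt "0 0 0 0" --pt "0 0 0 0" --pt "0 0 10 0" --pt "0 0 30 0" --pt "0 0 60 0" --pt "-10 -20 100 0" --pt "-20 -60 135 0" --pt "-20 -95 150 0" --pt "-20 -95 150 0" --pt "-20 -95 150 0" --hand 60

```text
time: 7.03
tool_pos: [528.3, -143.3, 193.0]
tcp_rot: [0.078, 1.552, 0.245]
contact_force: [-0.4, -0.3, -0.2]
grip_width: 59.8
```

```bash
python3 - <<'E'
from h import *
o=get_obs();im=capture("wrist");cv2.imwrite("pics/w3.png",im[:,:,::-1]);k=cam("wrist",o);np.savez("w3",K=k[0],T=k[1])
print(o["time"],o["tool_pos"],jaw(o),o["joint_positions"].round(2),o["grip_width"],o["moment"])
print(proj(k,[507,-121,98]),proj(k,[546,-46,62]))
cv2.imwrite("pics/w3c.png",cv2.resize(im[40:340,180:480,::-1],None,fx=2,fy=2,interpolation=cv2.INTER_CUBIC))
E
```

```text
7.0333 [ 528.34871243 -143.27483706  192.99094842] 9.521789389636192 [-0.41  0.4   1.53  0.01  1.19 -0.58] 59.7678804953871 [-0.02998502  0.03950144  0.01353175]
[296.56330846 172.13796586] [363.77158278  75.35916777]
```

View pics/w3c.png

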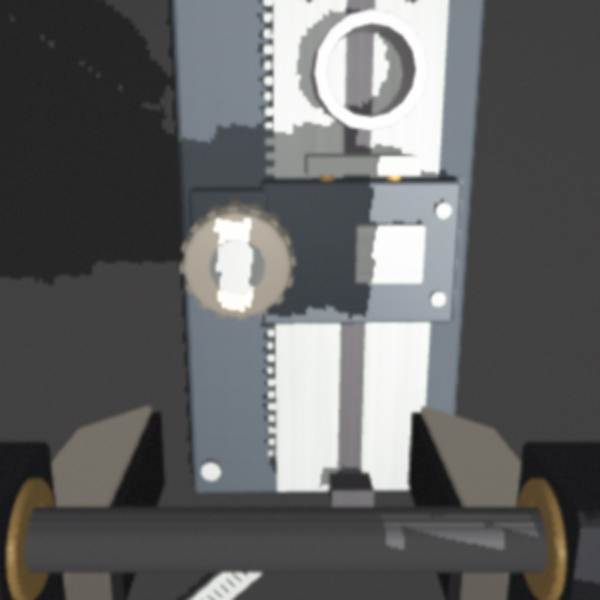

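The sleeve stands upright on the bed at px (365,75), just where I meant to set it. The knob top is centred at px (299,171).

```bash
python3 - <<'E'
from h import *
d=np.load("w3.npz");k=(d["K"],d["T"])
K=ray(k,(180+238.5/2,40+262/2),98);print("knob",K.round(1), "move",(K-get_obs()["tool_pos"]).round(1))
print("dia",np.linalg.norm(ray(k,(180+182/2,171),98)-ray(k,(180+295/2,171),98)))
print("sleeve",ray(k,(365,75),62).round(1))
for p in[(305,155),(418,155)]:print("jaw",ray(k,(180+p[0]/2,40+p[1]/2),56).round(1))
a=np.radians(9.6)
for t in (5,85):m=14*np.radians(t);print(t,(-m*np.sin(a)).round(2),(m*np.cos(a)).round(2))
E
```

```text
knob [ 508.8 -119.9   98. ] move [-18.9  21.5 -93.3]
dia 40.61803388589341
sleeve [546.9 -45.6  62. ]
jaw [528.2 -81.1  56. ]
jaw [573.2 -73.6  56. ]
5 -0.2 1.2
85 -3.46 20.48
```

>>> carry_out --pt "-10 11 0 0" --pt "-19 21.5 -30 0" --pt "-19 21.5 -65 0" --pt "-19 21.5 -95 0" --pt "-19 21.5 -113 0" --pt "-19 21.5 -123 0" --pt "-19 21.5 -123 0" --pt "-19 21.5 -123 0" --pt "-19 21.5 -123 0"

```text
time: 7.83
tool_pos: [509.4, -119.7, 69.2]
tcp_rot: [0.182, 1.553, 0.35]
contact_force: [0.3, -0.1, 0.2]
grip_width: 60.0
```

>>> carry_out --pt "0 0 0 0" --pt "0 0 0 0" --pt "0 0 0 0" --pt "0 0 0 0" --pt "0 0 0 0" --pt "0 0 0 0" --pt "0 0 0 0" --hand 34

```text
time: 8.42
tool_pos: [508.6, -120.0, 69.9]
tcp_rot: [0.178, 1.554, 0.346]
contact_force: [-4.3, -1.0, 6.3]
grip_width: 39.5
```

```bash
python3 - <<'E'
from h import *
o=get_obs()
print(o["time"],o["tool_pos"],jaw(o),o["joint_positions"].round(3),o["grip_width"],o["contact_force"],o["moment"])
E
```

```text
8.4167 [ 508.63966145 -120.04848038   69.942217  ] 9.61788521697116 [-0.385  0.512  1.744  0.014  0.873 -0.562] 39.54463837336553 [-4.33520035 -0.97895021  6.25218293] [-0.38592541  0.99556245  0.04369704]
```

>>> carry_out --pt "-0.2 1.2 0 -5" --pt "-0.4 2.4 0 -10" --pt "-0.6 3.6 0 -15" --pt "-0.8 4.8 0 -20" --pt "-1.0 6.0 0 -25" --pt "-1.2 7.2 0 -30" --pt "-1.4 8.4 0 -35" --pt "-1.6 9.6 0 -40" --pt "-1.6 9.6 0 -40" --pt "-1.6 9.6 0 -40" --pt "-1.6 9.6 0 -40"

```text
time: 9.33
tool_pos: [507.7, -110.6, 70.1]
tcp_rot: [0.204, 1.553, -0.325]
contact_force: [4.5, 0.1, -4.1]
grip_width: 39.6
```

```bash
cat > s.py <<'E'
from h import *
o=get_obs();print(round(o["time"],2),o["tool_pos"].round(2),"jaw",jaw(o).round(2),"q6",o["joint_positions"][5].round(3),"w",round(o["grip_width"],1),"F",o["contact_force"].round(2),"M",o["moment"].round(3),"tau6",o["tau"][5].round(3))
E
python3 s.py
```

```text
9.33 [ 507.72 -110.65   70.1 ] jaw -30.3 q6 0.166 w 39.6 F [ 4.51  0.08 -4.11] M [-0.073 -0.468 -0.301] tau6 -0.298
```

>>> carry_out --pt "0 0 0 0" --pt "0 0 0 0" --pt "0 0 0 0"

```text
time: 9.58
tool_pos: [507.7, -110.7, 70.1]
tcp_rot: [0.213, 1.553, -0.316]
contact_force: [3.8, 0.2, -2.9]
grip_width: 39.8
```

```bash
python3 s.py
```

```text
9.58 [ 507.73 -110.67   70.05] jaw -30.28 q6 0.165 w 39.8 F [ 3.78  0.21 -2.95] M [-0.013 -0.382 -0.269] tau6 -0.298
```

>>> carry_out --pt "-0.1 0.7 0 -3" --pt "-0.2 1.5 0 -6" --pt "-0.2 1.5 0 -6" --pt "-0.2 1.5 0 -6"

```text
time: 9.92
tool_pos: [507.6, -109.4, 70.1]
tcp_rot: [0.201, 1.552, -0.43]
contact_force: [4.2, -2.6, -4.7]
grip_width: 39.3
```

```bash
python3 s.py
```

```text
9.92 [ 507.62 -109.36   70.09] jaw -36.17 q6 0.273 w 39.3 F [ 4.22 -2.58 -4.72] M [-0.274 -0.28  -0.204] tau6 -0.028
```

>>> carry_out --pt "-0.15 1.0 0 -4" --pt "-0.3 1.9 0 -8" --pt "-0.5 2.9 0 -12" --pt "-0.65 3.9 0 -16" --pt "-0.8 4.8 0 -20" --pt "-1.0 5.8 0 -24" --pt "-1.15 6.7 0 -28" --pt "-1.3 7.7 0 -32" --pt "-1.4 8.2 0 -34" --pt "-1.4 8.4 0 -35" --pt "-1.5 8.7 0 -36" --pt "-1.5 8.7 0 -36"

```text
time: 10.92
tool_pos: [506.5, -101.5, 70.1]
tcp_rot: [0.206, 1.551, -1.052]
contact_force: [3.9, -5.3, -5.9]
grip_width: 39.3
```

```bash
python3 s.py; python3 - <<'E'
from h import *
o=get_obs()
im=capture("top");cv2.imwrite("pics/t4.png",cv2.resize(im[150:240,300:430,::-1],None,fx=6,fy=6,interpolation=cv2.INTER_CUBIC))
im=capture("scene");cv2.imwrite("pics/s4.png",cv2.resize(im[150:250,215:345,::-1],None,fx=6,fy=6,interpolation=cv2.INTER_CUBIC))
E
```

```text
10.92 [ 506.53 -101.5    70.12] jaw -72.08 q6 0.931 w 39.3 F [ 3.85 -5.34 -5.86] M [-0.592 -0.452  0.162] tau6 0.404
```

View pics/s4.png

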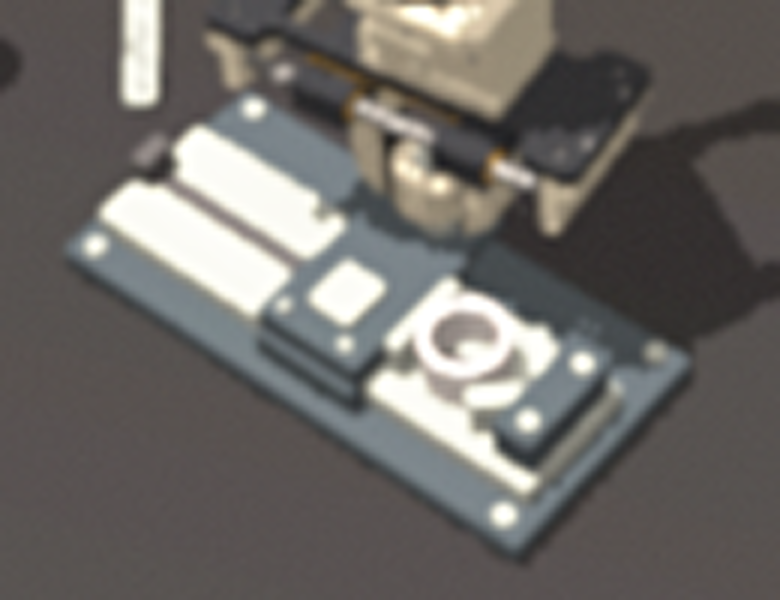

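The scene crop shows the sleeve standing upright at (465,340), just ahead of the jaw with the V still ahead of it. I'll keep feeding with smaller steps.

>>> carry_out --pt "-0.1 0.5 0 -2" --pt "-0.15 1 0 -4" --pt "-0.2 1.45 0 -6" --pt "-0.3 1.9 0 -8" --pt "-0.4 2.4 0 -10" --pt "-0.4 2.4 0 -10" --pt "-0.4 2.4 0 -10" --pt "-0.4 2.4 0 -10"

```text
time: 11.68
tool_pos: [506.2, -99.4, 70.1]
tcp_rot: [0.21, 1.551, -1.221]
contact_force: [3.9, -3.4, -4.4]
grip_width: 39.7
```

```bash
python3 s.py
```

```text
11.68 [506.16 -99.36  70.1 ] jaw -81.95 q6 1.111 w 39.7 F [ 3.91 -3.41 -4.4 ] M [-0.308 -0.285  0.074] tau6 0.044
```

>>> carry_out --pt "-0.1 0.5 0 -2" --pt "-0.1 0.5 0 -2" --pt "-0.1 0.5 0 -2" --pt "-0.1 0.5 0 -2"

```text
time: 12.02
tool_pos: [506.1, -99.0, 70.1]
tcp_rot: [0.212, 1.551, -1.253]
contact_force: [4.4, -3.9, -4.8]
grip_width: 39.3
```

```bash
python3 s.py
```

```text
12.02 [506.08 -98.96  70.09] jaw -83.89 q6 1.146 w 39.3 F [ 4.41 -3.89 -4.81] M [-0.287 -0.351  0.082] tau6 0.075
```

>>> carry_out --pt "-0.1 0.5 0 -2" --pt "-0.1 0.5 0 -2" --pt "-0.1 0.5 0 -2" --pt "-0.1 0.5 0 -2"

```text
time: 12.35
tool_pos: [506.0, -98.5, 70.1]
tcp_rot: [0.215, 1.55, -1.283]
contact_force: [4.0, -4.2, -4.3]
grip_width: 39.5
```

```bash
python3 s.py
```

```text
12.35 [506.01 -98.51  70.11] jaw -85.83 q6 1.181 w 39.5 F [ 3.99 -4.21 -4.27] M [-0.21  -0.306  0.066] tau6 0.058
```

>>> carry_out --pt "-0.1 0.5 0 -2" --pt "-0.1 0.5 0 -2" --pt "-0.1 0.5 0 -2" --pt "-0.1 0.5 0 -2"

```text
time: 12.68
tool_pos: [505.9, -98.1, 70.1]
tcp_rot: [0.217, 1.55, -1.315]
contact_force: [4.1, -4.2, -5.4]
grip_width: 39.3
```

```bash
python3 s.py
```

```text
12.68 [505.93 -98.1   70.1 ] jaw -87.79 q6 1.217 w 39.3 F [ 4.08 -4.17 -5.42] M [-0.289 -0.361  0.018] tau6 0.03
```

>>> carry_out --pt "-0.1 0.5 0 -2" --pt "-0.1 0.5 0 -2" --pt "-0.1 0.5 0 -2" --pt "-0.1 0.5 0 -2"

```text
time: 13.02
tool_pos: [505.8, -97.7, 70.1]
tcp_rot: [0.221, 1.55, -1.346]
contact_force: [2.7, -3.1, -5.3]
grip_width: 39.1
```

```bash
python3 s.py
```

```text
13.02 [505.85 -97.68  70.11] jaw -89.75 q6 1.252 w 39.1 F [ 2.7  -3.12 -5.28] M [-0.313 -0.336 -0.029] tau6 0.028
```

>>> carry_out --pt "-0.1 0.5 0 -2" --pt "-0.1 0.5 0 -2" --pt "-0.1 0.5 0 -2" --pt "-0.1 0.5 0 -2"

```text
time: 13.35
tool_pos: [505.7, -97.3, 70.1]
tcp_rot: [0.22, 1.55, -1.38]
contact_force: [3.3, -4.4, -5.9]
grip_width: 39.5
```

```bash
python3 s.py
```

```text
13.35 [505.75 -97.25  70.1 ] jaw -91.71 q6 1.288 w 39.5 F [ 3.27 -4.41 -5.93] M [-0.266 -0.34   0.048] tau6 0.051
```

>>> carry_out --pt "-0.1 0.5 0 -2" --pt "-0.1 0.5 0 -2" --pt "-0.1 0.5 0 -2" --pt "-0.1 0.5 0 -2"

```text
time: 13.68
tool_pos: [505.7, -96.8, 70.1]
tcp_rot: [0.224, 1.55, -1.411]
contact_force: [2.7, -3.9, -4.3]
grip_width: 39.8
```

```bash
python3 s.py;  python3 - <<'E'
from h import *
im=capture("scene");cv2.imwrite("pics/s5.png",cv2.resize(im[190:235,260:330,::-1],None,fx=9,fy=9,interpolation=cv2.INTER_CUBIC))
E
```

```text
13.68 [505.66 -96.83  70.11] jaw -93.68 q6 1.323 w 39.8 F [ 2.7  -3.87 -4.29] M [-0.254 -0.38   0.044] tau6 0.027
```

View pics/s5.png

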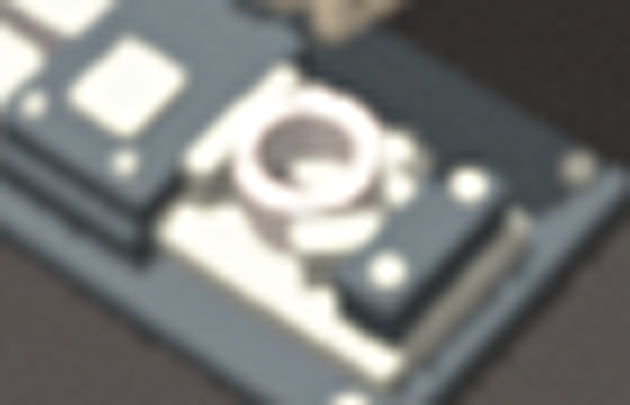

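The sleeve stands upright at about crop (308,152), close to the V with a small gap left. I'll put numbers on that gap.

```bash
python3 - <<'E'
from h import *
k=cam("scene");print(ray(k,(260+308/9,190+150/9),62)); print(proj(k,[543.7,-30.1,62]))
E
```

```text
[543.55042243 -27.5656864   62.        ]
[293.57542924 206.15711146]
```

>>> carry_out --pt "-0.1 0.5 0 -2" --pt "-0.1 0.5 0 -2" --pt "-0.1 0.5 0 -2" --pt "-0.1 0.5 0 -2"

```text
time: 14.07
tool_pos: [505.6, -96.4, 70.1]
tcp_rot: [0.225, 1.55, -1.445]
contact_force: [3.5, -3.3, -5.2]
grip_width: 39.2
```

```bash
python3 s.py
```

```text
14.07 [505.57 -96.38  70.1 ] jaw -95.65 q6 1.359 w 39.2 F [ 3.5  -3.25 -5.19] M [-0.252 -0.441  0.017] tau6 0.025
```

>>> carry_out --pt "-0.1 0.5 0 -2" --pt "-0.1 0.5 0 -2" --pt "-0.1 0.5 0 -2" --pt "-0.1 0.5 0 -2"

```text
time: 14.4
tool_pos: [505.5, -96.0, 70.1]
tcp_rot: [0.228, 1.55, -1.476]
contact_force: [3.3, -3.6, -4.3]
grip_width: 39.7
```

```bash
python3 s.py
```

```text
14.4 [505.47 -95.97  70.1 ] jaw -97.63 q6 1.395 w 39.7 F [ 3.31 -3.63 -4.3 ] M [-0.233 -0.347  0.046] tau6 0.032
```

>>> carry_out --pt "-0.1 0.5 0 -2" --pt "-0.1 0.5 0 -2" --pt "-0.1 0.5 0 -2" --pt "-0.1 0.5 0 -2"

```text
time: 14.73
tool_pos: [505.4, -95.5, 70.1]
tcp_rot: [0.23, 1.55, -1.509]
contact_force: [2.5, -3.6, -5.8]
grip_width: 39.4
```

```bash
python3 s.py
```

```text
14.73 [505.38 -95.52  70.1 ] jaw -99.6 q6 1.43 w 39.4 F [ 2.45 -3.64 -5.8 ] M [-0.283 -0.378  0.077] tau6 0.038
```

>>> carry_out --pt "-0.1 0.5 0 -2" --pt "-0.1 0.5 0 -2" --pt "-0.1 0.5 0 -2" --pt "-0.1 0.5 0 -2"

```text
time: 15.07
tool_pos: [505.3, -95.1, 70.1]
tcp_rot: [0.23, 1.55, -1.543]
contact_force: [3.4, -4.3, -4.5]
grip_width: 39.4
```

```bash
python3 s.py
```

```text
15.07 [505.27 -95.12  70.09] jaw -101.58 q6 1.466 w 39.4 F [ 3.37 -4.34 -4.54] M [-0.277 -0.403 -0.005] tau6 0.035
```

>>> carry_out --pt "-0.1 0.5 0 -2" --pt "-0.1 0.5 0 -2" --pt "-0.1 0.5 0 -2" --pt "-0.1 0.5 0 -2"

```text
time: 15.4
tool_pos: [505.2, -94.7, 70.1]
tcp_rot: [0.237, 1.55, -1.57]
contact_force: [3.1, -3.2, -5.1]
grip_width: 39.4
```

```bash
python3 s.py
```

```text
15.4 [505.2  -94.68  70.12] jaw -103.56 q6 1.502 w 39.4 F [ 3.12 -3.19 -5.06] M [-0.243 -0.425  0.031] tau6 0.035
```

>>> carry_out --pt "-0.1 0.5 0 -2" --pt "-0.1 0.5 0 -2" --pt "-0.1 0.5 0 -2" --pt "-0.1 0.5 0 -2"

```text
time: 15.73
tool_pos: [505.1, -94.2, 70.1]
tcp_rot: [0.236, 1.55, -1.606]
contact_force: [3.3, -3.5, -5.9]
grip_width: 39.6
```

```bash
python3 s.py
```

```text
15.73 [505.08 -94.23  70.1 ] jaw -105.54 q6 1.537 w 39.6 F [ 3.29 -3.5  -5.9 ] M [-0.226 -0.428  0.065] tau6 0.055
```

>>> carry_out --pt "-0.1 0.5 0 -2" --pt "-0.1 0.5 0 -2" --pt "-0.1 0.5 0 -2" --pt "-0.1 0.5 0 -2"

```text
time: 16.07
tool_pos: [505.0, -93.8, 70.1]
tcp_rot: [0.24, 1.55, -1.636]
contact_force: [3.2, -3.9, -5.1]
grip_width: 39.4
```

```bash
python3 s.py
```

```text
16.07 [505.   -93.83  70.11] jaw -107.51 q6 1.573 w 39.4 F [ 3.19 -3.9  -5.09] M [-0.278 -0.49   0.085] tau6 0.118
```

>>> carry_out --pt "-0.1 0.5 0 -2" --pt "-0.1 0.5 0 -2" --pt "-0.1 0.5 0 -2" --pt "-0.1 0.5 0 -2"

```text
time: 16.4
tool_pos: [504.9, -93.4, 70.1]
tcp_rot: [0.241, 1.55, -1.67]
contact_force: [3.6, -3.9, -4.5]
grip_width: 39.5
```

```bash
python3 s.py
```

```text
16.4 [504.89 -93.43  70.12] jaw -109.47 q6 1.608 w 39.5 F [ 3.63 -3.86 -4.46] M [-0.237 -0.422  0.208] tau6 0.188
```

The torque rose from about 0.035 to 0.188 N m over three steps, a rise of 0.15 N m or roughly 11 N. That reads as caught. One confirming pause first, then release.

>>> carry_out --pt "0 0 0 0" --pt "0 0 0 0" --pt "0 0 0 0"

```text
time: 16.65
tool_pos: [504.9, -93.4, 70.1]
tcp_rot: [0.241, 1.55, -1.669]
contact_force: [3.4, -2.8, -4.7]
grip_width: 39.6
```

```bash
python3 s.py
```

```text
16.65 [504.88 -93.42  70.09] jaw -109.44 q6 1.608 w 39.6 F [ 3.43 -2.8  -4.71] M [-0.118 -0.432  0.247] tau6 0.186
```

>>> carry_out --pt "0 0 0 0" --pt "0 0 0 0" --pt "0 0 0 0" --pt "0 0 0 0" --pt "0 0 0 0" --pt "0 0 10 0" --pt "0 0 30 0" --pt "0 0 60 0" --pt "0 0 95 0" --pt "-20 0 130 0" --pt "-60 0 150 0" --pt "-90 0 150 0" --pt "-90 0 150 0" --pt "-90 0 150 0" --pt "-90 0 150 0" --hand 60

```text
time: 17.9
tool_pos: [415.4, -93.6, 220.9]
tcp_rot: [0.324, 1.549, -1.587]
contact_force: [0.6, 0.9, 0.1]
grip_width: 60.1
```

```bash
python3 s.py; python3 - <<'E'
from h import *
a=capture("scene")[175:235,250:330,::-1];b=capture("top")[155:235,300:400,::-1]
a=cv2.resize(a,(533,400),interpolation=cv2.INTER_CUBIC)
b=cv2.resize(b,(500,400),interpolation=cv2.INTER_CUBIC)
cv2.imwrite("pics/end.png",cv2.resize(np.hstack([a,b]),(798,309)))
E
```

```text
17.9 [415.37 -93.6  220.9 ] jaw -109.47 q6 1.532 w 60.1 F [0.65 0.92 0.09] M [-0.046  0.221 -0.039] tau6 -0.008
```

View pics/end.png

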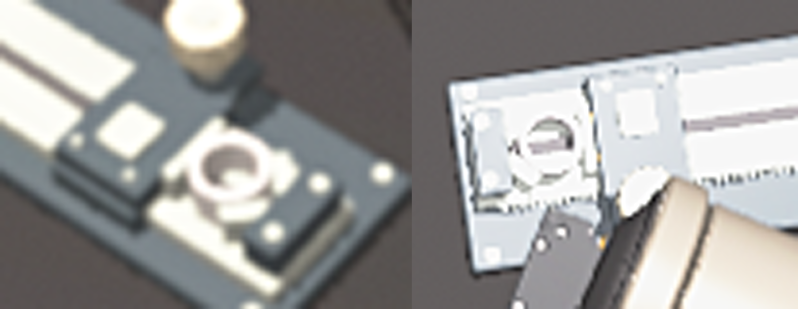

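```bash
python3 -c "
from plant import *
print(close_job())"
```

```text
the job is handed in; nothing more can be done
None
```

The sleeve is standing upright in the fixture, between the V-jaw and the moving jaw, and the job was handed in at about 18 s on the clock. I took it from the tray, set it on the bed about 17 mm short of the V seat and let it go. Then I fed the jaw up by turning the knob about 119° clockwise and drew the hand clear.

**Squeeze estimates:** these disagree a little. All are inside the 6–16 N window, but probably a bit above the 10 N target.
- **Wrist joint torque:** it rose from 0.035 to 0.187 N m over the last three steps and held while paused, which gives about 11–13 N.
- **Knob travel after touching:** about 12–13.5 N.
- **Moment reading:** noisier than the others, and points to up to about 14 N.

**Last pictures:** the scene and top views show the sleeve upright, apparently centred in the V and against the moving jaw. I judged contact with both V faces only from those pictures and the torque rise, and did not measure it directly.

**Other checks:** the reading on the hand after release was about 1 N of residual, with the fingers in free air. I did not see anything else touched, but I did not re-measure the other parts or bench items at the end.

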